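Screw the loose sample jar lid home

TASK

Three sample jars are clamped in the tray on the worktop, and the one with the blue lid was left with its lid loose. Screw the blue lid clockwise, regripping as often as needed, until it is fully home and stops, then let go; leave the lids of the two orange jars closed as they are.

Things in the scene. Friction and masses are not known exactly. Their poses are not given: they have to be found in the camera images.
- lid_blue_mid (a point): Centre of the blue lid, on its vertical axis, half-way up; x along the white line on its top, turning with it. A round ribbed cap, 52 mm across, 26 mm high, on a white jar 43 mm across (so fingertips may reach 10 mm below the lid's lower edge). 95 mm above the worktop when home, up to 9 mm higher when loose. The jar is clamped upright in a tray fixed to the worktop, in any of its three places.
- lid_blue (a joint): How far the blue lid is unscrewed (rad): 0 is fully home, a hard stop; it grows anticlockwise seen from above, to 4.6. Starts at 3.4 to 4.2, so two or three grips close it clockwise. The lid sinks 2 mm per rad as it is screwed down. It turns stiffly (about 0.08 N m), stays where it is left, and cannot just be pushed down or pulled off.
- lid_orange_a (a joint): The lid of the first orange-lidded jar, made like the blue one, same meaning of the value: starts at 0, fully home, and stays so. The aluminium tray is 100 x 345 mm; its three jars stand in a row along its length, 115 mm apart centre to centre, in any order.
- lid_orange_b (a joint): The lid of the second orange-lidded jar, same as the first: it starts at 0, fully home, and has to stay so.

How it is judged:
At the end, for the whole second after the job is handed in: The blue lid is screwed home to within 0.25 rad (14 degrees) of its stop and has been let go; both orange lids are still home to within 0.25 rad (value of joint each of lid_blue, lid_orange_a, lid_orange_b below 0.25 rad); the robot touches nothing.
It fails at once if an orange lid is unscrewed by more than 0.35 rad (value of joint any of lid_orange_a, lid_orange_b above 0.35 rad).
It also fails if it takes over 45 s, if anything falls off the work surface, if the arm or the gripper's body presses on something with over 40 N, if the wrist force passes 120 N, or if a joint passes its speed limit or range.

ROBOT

A 6-joint arm with a two-finger parallel gripper is mounted at the origin on a cart in front of the work surface, level with it; the furniture and walls round the work are solid. World frame = base frame: x ahead of the robot, y to its left, z up, the work surface at z = 0. Lengths are in m, angles in rad, forces in N, time in s.
With the tool pointing down it reaches from about 0.4 to 0.925 m from the base axis. Payload 3.4 kg.
Tool frame: the origin (TCP) lies between the finger pads; the fingertips stand r.tcp_to_tips ahead of it and the grasp point (between the pads) lies 5 mm behind it (r.tcp_to_tips is the distance from the TCP to the fingertips, in m); z points along the fingers, y is the direction in which the jaws open and shut (so a half turn about z gives the same grasp; the last joint's range is limited). The gripper opens to 85 mm and grips with 20 to 120 N. Pads are 22 mm wide; open, the fingers measure 114 mm over their backs; the gripper's body (76 mm by 85 mm) begins 54 mm behind the grasp point. The pads swing forward as they close: fully open they stand 13 mm farther back than shut.
Start: joints at [1.196, 0.307, 1.506, -0, 1.328, -0.073], TCP at [0.17, 0.549, 0.245] pointing down, gripper open.
Joint ranges: [-3.12, 3.12], [-1.05, 2.28], [0.14, 2.33], [-1.42, 4.57], [0.1, 2.73], [-2.68, 2.68]. Speed limits (rad/s): [2.57, 2.57, 3.14, 3.14, 3.14, 3.14].

INTERFACE

Orientations are given as [roll, pitch, yaw] about the fixed x, y, z axes, in that order (R = Rz(yaw) Ry(pitch) Rx(roll)).
In Python, from plant import r gives the robot as it stands. The module is installed in compiled form; this text tells all that it offers.
- The arm moves only by the tool step_arm, never from a script. Its argument "rows" is a list that holds one entry, the list of rows, each a list of 6 numbers: the shift along the tool's x, y, z in m, then the turn, a rotation vector about the tool's x, y, z in rad. A call has 1 to 12 rows; each row is the pose to reach, as a shift and turn from the pose commanded when the call began, along the tool's axes at that moment; what a row does not reach only later rows make up. A row lasts 1/10 s, in which the tool goes at most 50 mm and 8.59 degrees, less where a joint would pass 70% of its speed; a pose out of reach is approached as far as the arm can. A call with a gripper value outside its range is refused whole. "fingers" is the closure, from -1 (fully open) to 1 (shut), set as the call begins (left out, the last holds). The fingers move at their own pace and stop on an object; "force" is the grip in N (left out, the last holds). Time passes only in rows, so rows that repeat a pose let the fingers close. It gives the time, the measured TCP pose, the force and the opening at its end, in the units of the state.
- r.read_state(): the state, without advancing time (a new reading comes with each control period).
- r.capture(name): name is "scene" or "top"; returns the picture (480x640x3 uint8, red, green, blue); there is no depth.
- r.get_calibration(name): a dict with "intrinsics" (3x3 intrinsics, pixels), "rvec" (rotation vector, rad) and "tvec" (3), from world to camera coordinates, as OpenCV has them. Camera axes: x right, y down, z forward; pixel columns grow to the right and rows downward; lengths in m; the calibration is good to about 2 mm. A picture is of the moment at which its call begins. get_calibration takes no time and is no camera call.
- r.close_job(): hands the job in, once; it reports no verdict.
The state is a dict: "time_s": time; "joints": joint angles; "dq": joint speeds; "effort": joint torques, N m; "eef_pos": TCP position; "eef_rot": TCP orientation; "force": force on the tool from outside, world axes, zero at the start; "moment": the same for the moment, N m; "width": finger opening in m.
Only numpy, scipy, OpenCV 4.12 (cv2) and the standard library are available. Lean on these libraries where they do the work, as an engineer would, in place of code of your own. Each camera call takes 0.05 s, during which the arm holds its last target. There are 200 camera calls.

## Working session

There is one attempt and no reset: what is moved stays moved. The work goes in short steps, Python scripts to look and compute and a tool call to move; the robot and the scene stay as the last step left them, time stands still between calls to the robot, and variables do not carry over. Pictures are saved under pics/ and viewed, about 8 in all and at most 12, crops included, and the job is handed in when it is done.

Besides the shell and the picture viewer there is one more tool, called after "Request:" as name(argument=value, ...) on one line, values as JSON. step_arm: Moves the arm, as the interface text tells. Its arguments: {"type":"object","properties":{"rows":{"type":"array"},"fingers":{"type":"number"},"force":{"type":"number"}},"required":["rows"]}

```bash
mkdir -p pics
python3 - <<'E'
from plant import r
import cv2,numpy as np
for n in("scene","top"):
    im=r.capture(n); cv2.imwrite(f"pics/{n}0.png",im[:,:,::-1])
    c=r.get_calibration(n); print(n,np.array(c["intrinsics"]).tolist(),c["rvec"],c["tvec"])
    h=cv2.cvtColor(im,cv2.COLOR_RGB2HSV); m=cv2.inRange(h,(100,100,50),(125,255,255))
    k,l,s,ce=cv2.connectedComponentsWithStats(m)
    print([(s[i].tolist(),ce[i].round(1).tolist()) for i in range(1,k) if s[i,4]>80])
print(r.read_state(),r.tcp_to_tips)
E
```

```text
scene [[552.9291892548745, 0.0, 328.3652487038087], [0.0, 552.9291892548745, 234.35282763729316], [0.0, 0.0, 1.0]] [ 2.18232575 -1.17035787  0.42924508] [-0.27575418  0.4233125   0.67676488]
[([350, 244, 33, 33, 827], [366.6, 259.7])]
top [[610.2404193424023, 0.0, 328.8524970780039], [0.0, 610.2404193424023, 236.75569169020406], [0.0, 0.0, 1.0]] [ 2.00581113 -2.20278346  0.24259725] [0.0802401  0.54266521 0.85567881]
[([311, 44, 11, 14, 97], [316.2, 51.1]), ([299, 44, 64, 31, 998], [330.4, 62.6]), ([365, 217, 39, 38, 1118], [384.2, 235.0])]
{'time_s': 0.1, 'joints': array([ 1.19647924e+00,  3.07498543e-01,  1.50755040e+00,  1.95043050e-05,
        1.32839937e+00, -7.34904209e-02]), 'dq': array([ 0.00022912, -0.00281758, -0.00160005, -0.00030071, -0.00115374,
        0.00144976]), 'effort': array([ 2.56890735e-04, -4.58531499e+01, -2.52604973e+01,  1.51513036e-04,
        5.50118668e-03, -1.09257047e-05]), 'eef_pos': array([0.17016851, 0.54861076, 0.24447004]), 'eef_rot': array([-3.13974339e+00, -1.55124600e-04,  2.84076114e+00]), 'force': array([ 0.33610817, -0.63596953, -0.73465078]), 'moment': array([-0.0015226 ,  0.03728266,  0.04427171]), 'width': 0.08565855078800126} 0.014
```

View pics/top0.png

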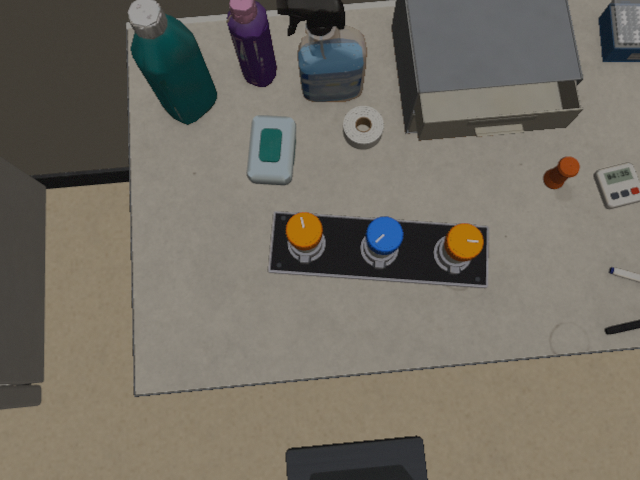

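View pics/scene0.png

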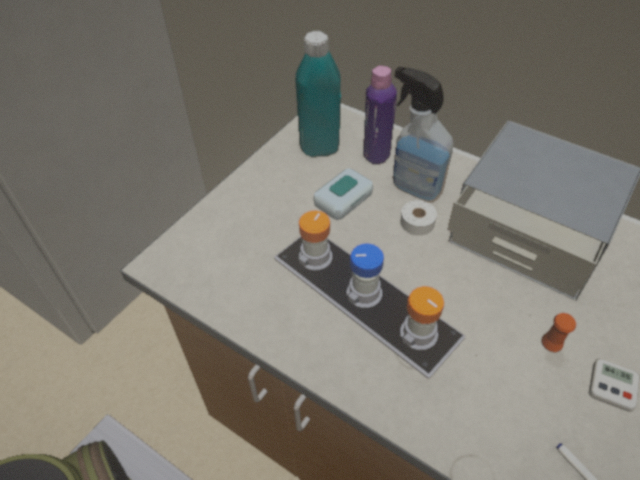

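The top view shows the blue lid in the middle place at (384,235), between orange lids at about (304,230) and (464,242). The scene view shows it at (367,260). Next I fit lid cylinders to both silhouettes.

```bash
cat > h.py <<'E'
from plant import r
import cv2,numpy as np
from scipy.optimize import least_squares
def proj(n,P):
    c=r.get_calibration(n); return cv2.projectPoints(np.float64(P),np.float64(c["rvec"]),np.float64(c["tvec"]),np.float64(c["intrinsics"]),None)[0][:,0]
a=np.linspace(0,2*np.pi,90)
cyl=np.array([(.026*np.cos(t),.026*np.sin(t),z) for t in a for z in(-.013,.013)])
def bbox(im,lo,hi,c,w=35):
    m=cv2.inRange(cv2.cvtColor(im,cv2.COLOR_RGB2HSV),lo,hi)
    k=np.zeros_like(m); u,v=map(int,c); k[v-w:v+w,u-w:u+w]=1
    y,x=np.nonzero(cv2.morphologyEx(m*k,cv2.MORPH_OPEN,np.ones((3,3),np.uint8)))
    return np.array([x.min(),y.min(),x.max(),y.max()],float)
def fit(B):
    def f(p):
        o=[]
        for n in B:
            q=proj(n,cyl+p); o+=list(np.r_[q.min(0),q.max(0)]-B[n]-[-.5,-.5,.5,.5])
        return np.array(o)
    s=least_squares(f,[.5,0,.1]); return s.x,s.fun
BL=((100,100,50),(125,255,255)); OR=((8,150,120),(22,255,255))
E
python3 - <<'E'
from h import *
I={n:r.capture(n) for n in("scene","top")}
for col,cs,ct in((BL,(367,260),(384,235)),(OR,(315,227),(304,230)),(OR,(425,304),(464,242))):
    p,f=fit({"scene":bbox(I["scene"],*col,cs),"top":bbox(I["top"],*col,ct)})
    print(p.round(4),f.round(1))
    # white line direction on the top face
    for n,c in(("scene",cs),("top",ct)):
        pass
E
```

```text
[ 0.5322 -0.0486  0.1033] [-0.1 -1.6  0.8  1.7 -0.3 -0.6 -0.4  0.9]
[0.5545 0.0656 0.0965] [-0.8 -3.9  1.6  4.5 -0.8 -2.1 -0.1  2.1]
[ 0.5161 -0.163   0.094 ] [-1.  -1.8  2.4  2.2 -2.7 -2.3  1.2  2.7]
```

```bash
cat >> h.py <<'E'
from scipy.spatial.transform import Rotation as R
def rel(p,rpy):
    s=r.read_state(); Rc=R.from_euler("xyz",s["eef_rot"])
    print("t",s["time_s"],"q",s["joints"].round(3),"pos",s["eef_pos"].round(4),"rot",s["eef_rot"].round(3),"w",round(s["width"],4),"F",s["force"].round(1))
    print("shift",Rc.inv().apply(np.array(p)-s["eef_pos"]).round(4),"turn",(Rc.inv()*R.from_euler("xyz",rpy)).as_rotvec().round(4))
E
python3 -c "
from h import *
rel([.5337,-.0487,.22],[np.pi,0,-2.30])"
```

```text
t 0.2 q [ 1.197  0.307  1.507 -0.     1.328 -0.074] pos [0.1702 0.5488 0.2447] rot [-3.14  -0.     2.841] w 0.0851 F [-0.6 -0.4 -0.5]
shift [-0.5242 -0.463   0.0253] turn [-1.1000e-03 -8.0000e-04 -1.1423e+00]
```

Request:
step_arm(rows=[[[-0.033, -0.029, 0.0016, 0, 0, -0.07], [-0.066, -0.058, 0.0032, 0, 0, -0.14], [-0.099, -0.087, 0.005, 0, 0, -0.21], [-0.132, -0.116, 0.0065, 0, 0, -0.285], [-0.165, -0.145, 0.008, 0, 0, -0.36], [-0.198, -0.174, 0.0095, 0, 0, -0.43], [-0.231, -0.203, 0.011, 0, 0, -0.5], [-0.264, -0.232, 0.0125, 0, 0, -0.57], [-0.297, -0.261, 0.014, 0, 0, -0.64], [-0.33, -0.29, 0.0155, 0, 0, -0.715], [-0.363, -0.319, 0.017, 0, 0, -0.79], [-0.396, -0.348, 0.0185, 0, 0, -0.86]]], fingers=-1, force=60)

```text
time_s: 1.4
eef_pos: [0.4461, 0.0978, 0.2269]
eef_rot: [-3.142, 0.0, -2.58]
force: [0.5, 1.0, -0.2]
width: 0.0856
```

```bash
python3 -c "
from h import *
rel([.5337,-.0487,.22],[np.pi,0,-2.30])"
```

```text
t 1.4 q [ 0.123  0.158  1.766  0.     1.217 -2.01 ] pos [0.4461 0.0978 0.2269] rot [-3.142  0.    -2.58 ] w 0.0856 F [ 0.5  1.  -0.2]
shift [ 0.0039 -0.1706  0.0069] turn [-1.000e-04  4.000e-04 -2.796e-01]
```

Request:
step_arm(rows=[[[0.001, -0.043, 0.002, 0, 0, -0.07], [0.002, -0.085, 0.004, 0, 0, -0.14], [0.003, -0.128, 0.006, 0, 0, -0.21], [0.004, -0.1706, 0.007, 0, 0, -0.28], [0.004, -0.1706, 0.007, 0, 0, -0.28], [0.004, -0.1706, 0.007, 0, 0, -0.28]]])

```text
time_s: 2.0
eef_pos: [0.5326, -0.0481, 0.2193]
eef_rot: [3.14, -0.0, -2.305]
force: [-0.3, -0.1, 0.0]
width: 0.0854
```

```bash
python3 -c "
from h import *
rel([.5337,-.0487,.098],[np.pi,0,-2.30])
for n in ('top','scene'): cv2.imwrite(f'pics/{n}1.png',r.capture(n)[120:360,220:540,::-1].repeat(2,0).repeat(2,1))"
```

```text
t 2.0 q [-0.169  0.274  1.627  0.     1.243 -2.576] pos [ 0.5326 -0.0481  0.2193] rot [ 3.14  -0.    -2.305] w 0.0854 F [-0.3 -0.1  0. ]
shift [-0.0003 -0.0014  0.1213] turn [ 0.0014 -0.0004 -0.0053]
```

View pics/scene1.png

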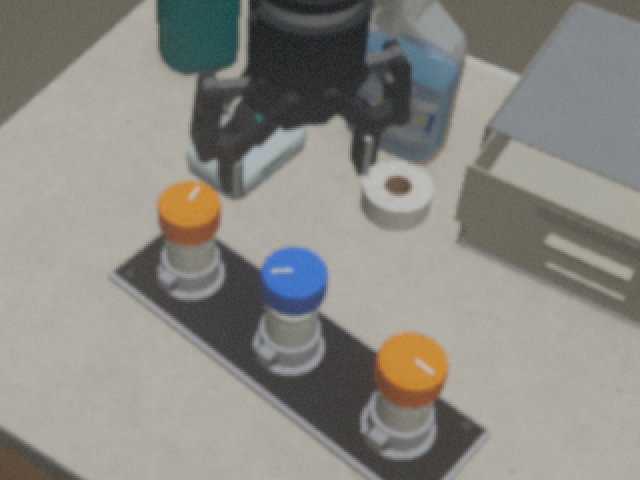

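The crop shows the gripper hovering above the blue lid (zoomed pixel ~(293,280)), open and clear of both orange lids. Descending.

Request:
step_arm(rows=[[[0, -0.001, 0.03, 0, 0, 0], [0, -0.001, 0.065, 0, 0, 0], [0, -0.001, 0.095, 0, 0, 0], [0, -0.001, 0.11, 0, 0, 0], [0, -0.001, 0.121, 0, 0, 0], [0, -0.001, 0.121, 0, 0, 0], [0, -0.001, 0.121, 0, 0, 0]]])

```text
time_s: 2.8
eef_pos: [0.5336, -0.0473, 0.0994]
eef_rot: [-3.141, 0.0, -2.301]
force: [0.2, -0.2, -0.0]
width: 0.0855
```

```bash
python3 -c "
from h import *
rel([.5337,-.0487,.098],[np.pi,0,-2.30])
for n,o in (('top',(140,290)),('scene',(160,270))):
  cv2.imwrite(f'pics/{n}2.png',cv2.resize(r.capture(n)[o[0]:o[0]+180,o[1]:o[1]+200,::-1],None,fx=3,fy=3))
a,b=[cv2.imread(f'pics/{n}2.png')[:,:400] if 0 else cv2.resize(cv2.imread(f'pics/{n}2.png'),(400,360)) for n in('top','scene')]
cv2.imwrite('pics/both2.png',np.hstack([a,b]))"
```

```text
t 2.8 q [-0.167  0.407  1.777  0.     0.956 -2.578] pos [ 0.5336 -0.0473  0.0994] rot [-3.141  0.    -2.301] w 0.0855 F [ 0.2 -0.2 -0. ]
shift [ 0.001  -0.001   0.0014] turn [-0.0007  0.0005 -0.0015]
```

View pics/both2.png

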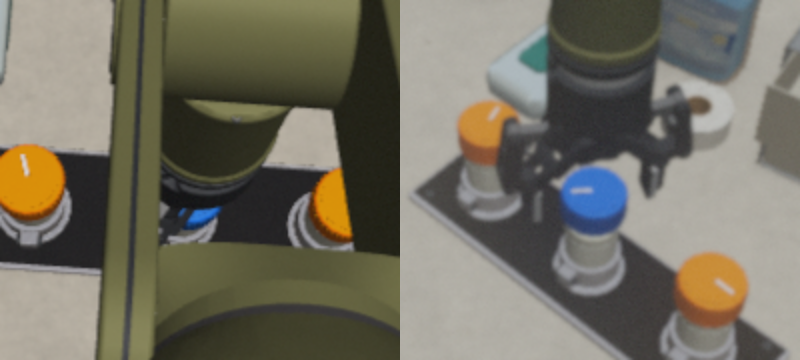

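```bash
python3 -c "
from h import *
s=r.read_state();Rc=R.from_euler('xyz',s['eef_rot'])
P=s['eef_pos']+Rc.apply([[0,.043,.001],[0,-.043,.001],[0,0,0]])
print(P.round(3)); q=proj('scene',P); print(q, ((q-[270,160])*2+[400,0]).round())"
```

```text
[[ 0.502 -0.019  0.099]
 [ 0.566 -0.076  0.099]
 [ 0.534 -0.048  0.1  ]]
[[340.01506817 265.94258359]
 [392.13149992 255.04529323]
 [366.30317407 260.06102802]] [[540. 212.]
 [644. 190.]
 [593. 200.]]
```

Projected fingertips (540,212) and (644,190) match the picture, with the lid centred between them. Closing.

Request:
step_arm(rows=[[[0, -0.001, 0.001, 0, 0, 0], [0, -0.001, 0.001, 0, 0, 0], [0, -0.001, 0.001, 0, 0, 0], [0, -0.001, 0.001, 0, 0, 0], [0, -0.001, 0.001, 0, 0, 0], [0, -0.001, 0.001, 0, 0, 0], [0, -0.001, 0.001, 0, 0, 0], [0, -0.001, 0.001, 0, 0, 0]]], fingers=1, force=60)

```text
time_s: 3.7
eef_pos: [0.5347, -0.0489, 0.0986]
eef_rot: [-3.14, 0.001, -2.303]
force: [0.2, -0.9, 5.7]
width: 0.05
```

Request:
step_arm(rows=[[[0, 0, 0.0012, 0, 0, 0.1], [0, 0, 0.0014, 0, 0, 0.2], [0, 0, 0.0016, 0, 0, 0.3], [0, 0, 0.0018, 0, 0, 0.4], [0, 0, 0.002, 0, 0, 0.5], [0, 0, 0.0022, 0, 0, 0.6], [0, 0, 0.0024, 0, 0, 0.7], [0, 0, 0.0026, 0, 0, 0.8], [0, 0, 0.0028, 0, 0, 0.9], [0, 0, 0.003, 0, 0, 1.0], [0, 0, 0.003, 0, 0, 1.0], [0, 0, 0.003, 0, 0, 1.0]]])

```text
time_s: 4.9
eef_pos: [0.5352, -0.0502, 0.0964]
eef_rot: [-3.139, 0.003, 2.981]
force: [-1.5, -4.6, 10.6]
width: 0.05
```

```bash
python3 -c "
from h import *
rel([.5337,-.0487,.098],[np.pi,0,-2.30]); print(r.read_state()['moment'],r.read_state()['effort'])
im=r.capture('scene'); cv2.imwrite('pics/s3.png',cv2.resize(im[190:330,280:460,::-1],None,fx=3,fy=3))"
```

```text
t 4.9 q [-0.171  0.412  1.778 -0.003  0.948 -1.579] pos [ 0.5352 -0.0502  0.0964] rot [-3.139e+00  3.000e-03  2.981e+00] w 0.05 F [-1.5 -4.6 10.6]
shift [ 0.0017  0.0012 -0.0016] turn [-0.0036  0.0019 -1.0023]
[-0.70496637  0.32994336 -0.11229411] [  2.59410225 -40.04841685 -16.19506001   1.30801868  -0.42087307
  -0.06544107]
```

View pics/s3.png

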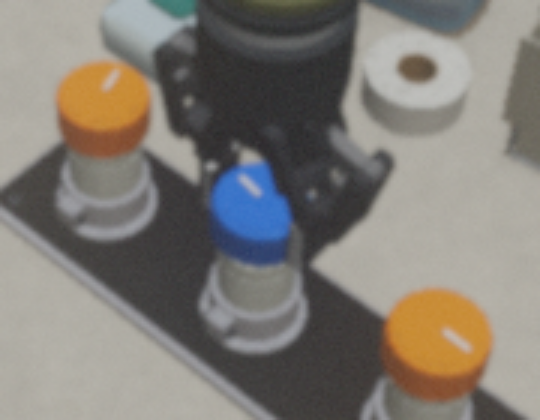

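The white line on the blue lid has turned clockwise with the gripper, so the grip holds. Carrying on.

Request:
step_arm(rows=[[[0, 0, 0.0, 0, 0, 0.12], [0, 0, 0.0002, 0, 0, 0.24], [0, 0, 0.0004, 0, 0, 0.36], [0, 0, 0.0006, 0, 0, 0.48], [0, 0, 0.0008, 0, 0, 0.6], [0, 0, 0.001, 0, 0, 0.72], [0, 0, 0.0013, 0, 0, 0.84], [0, 0, 0.0015, 0, 0, 0.96], [0, 0, 0.0017, 0, 0, 1.08], [0, 0, 0.0019, 0, 0, 1.2], [0, 0, 0.0021, 0, 0, 1.32], [0, 0, 0.0023, 0, 0, 1.4]]])

```text
time_s: 6.15
eef_pos: [0.5338, -0.0513, 0.0936]
eef_rot: [-3.141, 0.005, 1.578]
force: [-4.3, -9.3, 11.4]
width: 0.0506
```

```bash
python3 -c "
from h import *
rel([.5337,-.0487,.098],[np.pi,0,-2.30]); print(r.read_state()['moment'],r.read_state()['effort'])"
```

```text
t 6.15 q [-0.172  0.416  1.782 -0.006  0.943 -0.175] pos [ 0.5338 -0.0513  0.0936] rot [-3.141  0.005  1.578] w 0.0506 F [-4.3 -9.3 11.4]
shift [ 0.0026 -0.     -0.0044] turn [-5.7000e-03  1.9000e-03 -2.4052e+00]
[-1.353552    0.73255664  0.06293791] [  4.92737755 -40.45835853 -17.25556254   2.76288651  -0.98571092
  -0.53116204]
```

Request:
step_arm(rows=[[[-0.001, -0.0005, 0.0, 0, 0, 0.1], [-0.002, -0.001, 0.0002, 0, 0, 0.2], [-0.002, -0.001, 0.0004, 0, 0, 0.3], [-0.002, -0.001, 0.0006, 0, 0, 0.4], [-0.002, -0.001, 0.0008, 0, 0, 0.5], [-0.002, -0.001, 0.001, 0, 0, 0.6], [-0.002, -0.001, 0.0012, 0, 0, 0.7], [-0.002, -0.001, 0.0014, 0, 0, 0.8], [-0.002, -0.001, 0.0016, 0, 0, 0.9], [-0.002, -0.001, 0.0016, 0, 0, 0.9]]])

```text
time_s: 7.15
eef_pos: [0.5326, -0.051, 0.0918]
eef_rot: [3.141, 0.001, 0.679]
force: [-3.1, -1.2, 9.9]
width: 0.0497
```

```bash
python3 -c "
from h import *
rel([.5337,-.0487,.098],[np.pi,0,-2.30]); print(r.read_state()['moment'],r.read_state()['effort'])
im=r.capture('scene'); cv2.imwrite('pics/s4.png',cv2.resize(im[190:330,280:460,::-1],None,fx=3,fy=3))"
```

```text
t 7.15 q [-1.740e-01  4.170e-01  1.786e+00 -1.000e-03  9.390e-01  7.190e-01] pos [ 0.5326 -0.051   0.0918] rot [3.141e+00 1.000e-03 6.790e-01] w 0.0497 F [-3.1 -1.2  9.9]
shift [ 0.0023 -0.0011 -0.0062] turn [ 1.1000e-03 -1.0000e-04  2.9785e+00]
[-0.16495587  0.48945094 -0.11041116] [  0.86822357 -40.74034452 -17.62397468   0.40325149  -1.11841723
   0.46285875]
```

View pics/s4.png

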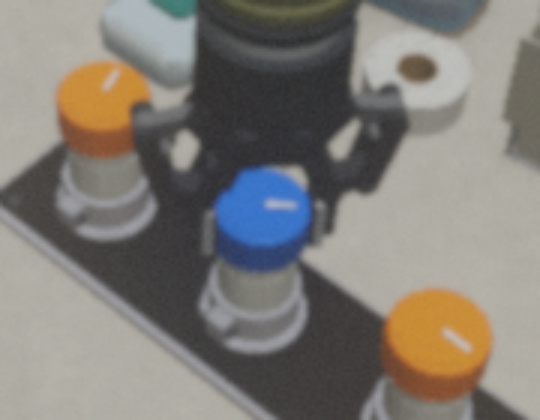

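The line now points right, about 3.3 rad total, with no slip. Continuing towards the stop in shorter bites.

Request:
step_arm(rows=[[[0, 0, 0.0002, 0, 0, 0.08], [0, 0, 0.0003, 0, 0, 0.16], [0, 0, 0.0005, 0, 0, 0.24], [0, 0, 0.0006, 0, 0, 0.32], [0, 0, 0.0006, 0, 0, 0.32]]])

```text
time_s: 7.7
eef_pos: [0.5325, -0.0505, 0.0913]
eef_rot: [3.141, 0.001, 0.364]
force: [-3.9, 0.8, 10.6]
width: 0.0503
```

```bash
python3 -c "
from h import *
rel([.5337,-.0487,.098],[np.pi,0,-2.30]); print(r.read_state()['moment'],r.read_state()['effort'])"
```

```text
t 7.7 q [-0.173  0.418  1.786 -0.002  0.938  1.035] pos [ 0.5325 -0.0505  0.0913] rot [3.141e+00 1.000e-03 3.640e-01] w 0.0503 F [-3.9  0.8 10.6]
shift [ 0.0018 -0.0013 -0.0067] turn [ 1.8000e-03 -7.0000e-04  2.6639e+00]
[0.19749096 0.5489132  1.44016453] [ -1.66263442 -40.32823205 -17.67233849   0.75030869  -1.28372848
   1.84768382]
```

Moment about z jumped from 0.1 to 1.4 N m, so this looks like the stop. I'll confirm with a small extra turn.

Request:
step_arm(rows=[[[0, 0, 0.0, 0, 0, 0.08], [0, 0, 0.0, 0, 0, 0.16], [0, 0, 0.0, 0, 0, 0.16]]])

```text
time_s: 8.0
eef_pos: [0.533, -0.0502, 0.0911]
eef_rot: [3.141, -0.0, 0.203]
force: [-2.3, 1.3, 8.2]
width: 0.0502
```

```bash
python3 -c "
from h import *
rel([.5337,-.0487,.098],[np.pi,0,-2.30]); print(r.read_state()['moment'],r.read_state()['effort'])
im=r.capture('scene'); cv2.imwrite('pics/s5.png',cv2.resize(im[190:330,280:460,::-1],None,fx=3,fy=3))
p,f=fit({'scene':bbox(im,*BL,(367,263))}); print(p,f)"
```

```text
t 8.0 q [-0.173  0.418  1.786 -0.     0.937  1.195] pos [ 0.533  -0.0502  0.0911] rot [ 3.141 -0.     0.203] w 0.0502 F [-2.3  1.3  8.2]
shift [ 0.001  -0.0014 -0.0069] turn [ 1.0000e-04 -5.0000e-04  2.5029e+00]
[0.32839283 0.33347918 1.19878085] [ -2.22640179 -41.53264761 -17.42378533   0.26533845  -0.8197736
   1.69391826]
[ 0.55170469 -0.03697212  0.06919484] [-0.18046565  0.16780445  0.17617708 -0.16517824]
```

View pics/s5.png

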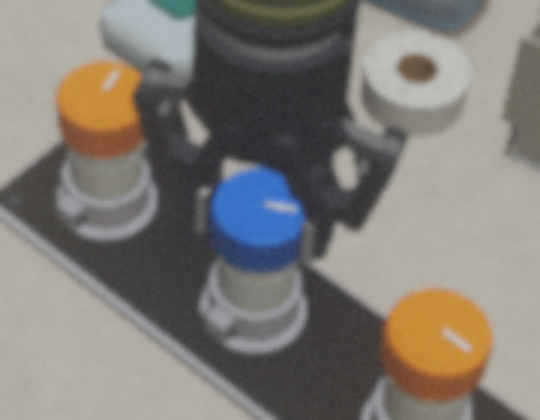

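The line has barely moved since s4 although the gripper turned another 0.48 rad, and the torque holds at about 1.2 N m. The lid is at its stop and the pads are slipping. Letting go and rising.

Request:
step_arm(rows=[[[0, 0, 0, 0, 0, 0], [0, 0, 0, 0, 0, 0], [0, 0, 0, 0, 0, 0], [0, 0, 0, 0, 0, 0], [0, 0, 0, 0, 0, 0], [0, 0, 0, 0, 0, 0], [0, 0, 0, 0, 0, 0], [0, 0, -0.02, 0, 0, 0], [0, 0, -0.05, 0, 0, 0], [0, 0, -0.09, 0, 0, 0], [0, 0, -0.13, 0, 0, 0], [0, 0, -0.15, 0, 0, 0]]], fingers=-1)

```text
time_s: 9.25
eef_pos: [0.5347, -0.0509, 0.2441]
eef_rot: [3.139, -0.005, 0.201]
force: [-0.1, -0.2, 0.5]
width: 0.0853
```

Request:
step_arm(rows=[[[-0.05, 0, 0, 0, 0, 0], [-0.1, 0, 0, 0, 0, 0], [-0.1, 0, 0, 0, 0, 0], [-0.1, 0, 0, 0, 0, 0], [-0.1, 0, 0, 0, 0, 0]]])

```text
time_s: 9.75
eef_pos: [0.4365, -0.0708, 0.2409]
eef_rot: [3.141, -0.002, 0.201]
force: [0.5, 0.3, -0.1]
width: 0.0853
```

```bash
python3 -c "
from h import *
rel([.5337,-.0487,.098],[np.pi,0,-2.30])
I={n:r.capture(n) for n in('scene','top')}
cv2.imwrite('pics/s6.png',np.vstack([cv2.resize(I['scene'][190:330,280:460,::-1],(540,300)),cv2.resize(I['top'][190:290,270:450,::-1],(540,300))]))
try: print(fit({'scene':bbox(I['scene'],*BL,(367,263)),'top':bbox(I['top'],*BL,(384,235))}))
except Exception as e: print(e)"
```

```text
t 9.75 q [-0.256  0.122  1.771  0.     1.245  1.114] pos [ 0.4365 -0.0708  0.2409] rot [ 3.141e+00 -2.000e-03  2.010e-01] w 0.0853 F [ 0.5  0.3 -0.1]
shift [ 0.0994 -0.0024  0.1431] turn [-2.4000e-03 -2.0000e-03  2.5007e+00]
(array([ 0.53345223, -0.04658237,  0.09252695]), array([-0.85458705, -1.30929099,  1.64340521,  1.60161596, -2.12052775,
       -0.39752752,  1.26303342,  0.58501706]))
```

View pics/s6.png

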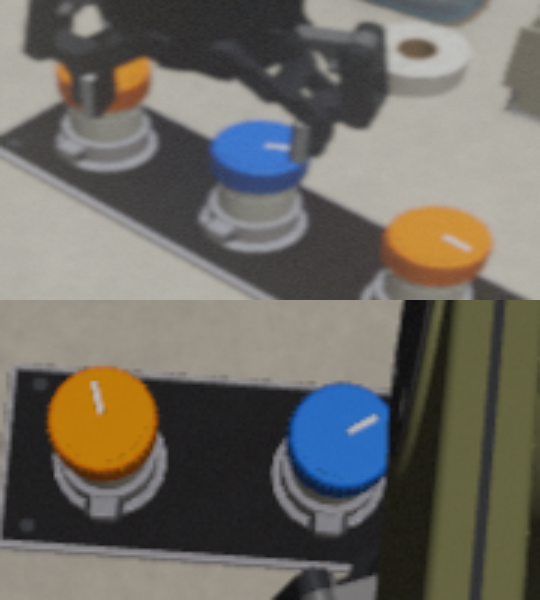

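The blue lid now sits level with the orange lids, with its height fitted at about 0.093–0.095 m. The orange lines look unchanged. One more check: I'll measure the total turn of the white line from the images, first against last.

```bash
python3 -c "
from h import *
def ang(im,n,z):
    c0=np.array([.5337,-.0482,z]); g=np.linspace(-.022,.022,111)
    X,Y=np.meshgrid(g,g); uv=proj(n,np.c_[X.ravel(),Y.ravel(),0*X.ravel()]+c0).astype(np.float32).reshape(111,111,2)
    w=cv2.remap(im,uv[...,0].copy(),uv[...,1].copy(),cv2.INTER_LINEAR).astype(float)[...,0]
    w=np.clip(w-110,0,None)*((X**2+Y**2)<.02**2); pts=np.c_[X[w>0],Y[w>0]]; k=w[w>0]
    m=(pts*k[:,None]).sum(0)/k.sum(); e,v=np.linalg.eigh(np.cov((pts-m).T,aweights=k)); d=v[:,1]*np.sign(v[:,1]@m)
    return np.degrees(np.arctan2(d[1],d[0])).round(1),len(k),(m*1000).round(1),(np.sqrt(e)*1000).round(1)
for n in('scene','top'):
    print(n,ang(cv2.imread(f'pics/{n}0.png')[:,:,::-1],n,.1155),ang(r.capture(n),n,.108))
"
```

```text
scene (np.float64(126.5), 565, array([-6.3,  7.7]), array([1.3, 4.2])) (np.float64(-67.3), 520, array([ 3.5, -7.9]), array([1.4, 3.3]))
top (np.float64(127.6), 287, array([-6.3,  7.4]), array([0.7, 4.2])) (np.float64(-66.7), 340, array([  3.7, -10.2]), array([0.8, 4. ]))
```

The line turned 194° (3.39 rad), right at the lower end of the stated starting range (3.4–4.2). There is time left, so I'll regrip once to confirm the stop.

Request:
step_arm(rows=[[[0.05, 0, 0, 0, 0, 0.0], [0.099, -0.001, 0.0, 0, 0, 0], [0.099, -0.001, 0.0, 0, 0, 0], [0.099, -0.001, 0.0, 0, 0, 0], [0.099, -0.001, 0.04, 0, 0, 0], [0.099, -0.001, 0.08, 0, 0, 0], [0.099, -0.001, 0.115, 0, 0, 0], [0.099, -0.001, 0.135, 0, 0, 0], [0.099, -0.001, 0.15, 0, 0, 0], [0.099, -0.001, 0.15, 0, 0, 0], [0.099, -0.001, 0.15, 0, 0, 0]]])

```text
time_s: 11.05
eef_pos: [0.5311, -0.0499, 0.0905]
eef_rot: [-3.141, 0.001, 0.201]
force: [-0.1, 0.4, 0.4]
width: 0.0854
```

Request:
step_arm(rows=[[[0, 0, 0, 0, 0, 0], [0, 0, 0, 0, 0, 0], [0, 0, 0, 0, 0, 0], [0, 0, 0, 0, 0, 0], [0, 0, 0, 0, 0, 0], [0, 0, 0, 0, 0, 0], [0, 0, 0, 0, 0, 0], [0, 0, 0, 0, 0, 0]]], fingers=1, force=60)

```text
time_s: 11.85
eef_pos: [0.5326, -0.0502, 0.0917]
eef_rot: [3.14, -0.002, 0.201]
force: [-1.5, -1.0, 5.4]
width: 0.0503
```

Request:
step_arm(rows=[[[0, 0, 0, 0, 0, 0.06], [0, 0, 0, 0, 0, 0.12]]])

```text
time_s: 12.05
eef_pos: [0.5326, -0.0501, 0.0917]
eef_rot: [3.14, -0.002, 0.084]
force: [-0.6, 2.0, 4.8]
width: 0.0501
```

```bash
python3 -c "
from h import *
rel([.5337,-.0487,.098],[np.pi,0,-2.30]); print(r.read_state()['moment'],r.read_state()['effort'])"
```

```text
t 12.05 q [-0.172  0.416  1.788 -0.002  0.935  1.316] pos [ 0.5326 -0.0501  0.0917] rot [ 3.14e+00 -2.00e-03  8.40e-02] w 0.0501 F [-0.6  2.   4.8]
shift [ 0.0012 -0.0013 -0.0063] turn [-1.3000e-03 -3.3000e-03  2.3844e+00]
[0.2327907  0.20680348 2.57860728] [ -3.32815334 -43.27317595 -17.36939728   1.11262847  -0.26083949
   1.97589017]
```

The torque rose to 2.6 N m straight away, so the lid is hard against its stop. Releasing and retreating.

Request:
step_arm(rows=[[[0, 0, 0, 0, 0, 0], [0, 0, 0, 0, 0, 0], [0, 0, 0, 0, 0, 0], [0, 0, 0, 0, 0, 0], [0, 0, 0, 0, 0, 0], [0, 0, 0, 0, 0, 0], [0, 0, 0, 0, 0, 0], [0, 0, -0.02, 0, 0, 0], [0, 0, -0.05, 0, 0, 0], [0, 0, -0.09, 0, 0, 0], [0, 0, -0.13, 0, 0, 0], [0, 0, -0.15, 0, 0, 0]]], fingers=-1)

```text
time_s: 13.25
eef_pos: [0.5335, -0.0501, 0.244]
eef_rot: [3.14, -0.005, 0.081]
force: [0.4, 0.6, 0.3]
width: 0.085
```

Request:
step_arm(rows=[[[-0.05, 0, 0, 0, 0, 0], [-0.1, 0, 0, 0, 0, 0], [-0.1, 0, 0, 0, 0, 0], [-0.1, 0, 0, 0, 0, 0], [-0.1, 0, 0, 0, 0, 0], [-0.1, 0, 0, 0, 0, 0]]])

```text
time_s: 13.85
eef_pos: [0.4341, -0.0581, 0.2407]
eef_rot: [3.141, -0.002, 0.081]
force: [0.1, -0.8, -0.1]
width: 0.0856
```

```bash
python3 -c "
from h import *
rel([.5337,-.0487,.098],[np.pi,0,-2.30])
I={n:r.capture(n) for n in('scene','top')}
cv2.imwrite('pics/s7.png',np.vstack([cv2.resize(I['scene'][190:330,280:460,::-1],(540,300)),cv2.resize(I['top'][190:290,270:450,::-1],(540,300))]))"
```

```text
t 13.85 q [-0.23   0.117  1.779  0.     1.244  1.26 ] pos [ 0.4341 -0.0581  0.2407] rot [ 3.141e+00 -2.000e-03  8.100e-02] w 0.0856 F [ 0.1 -0.8 -0.1]
shift [ 0.0998 -0.0014  0.1428] turn [-1.700e-03 -1.300e-03  2.381e+00]
```

View pics/s7.png

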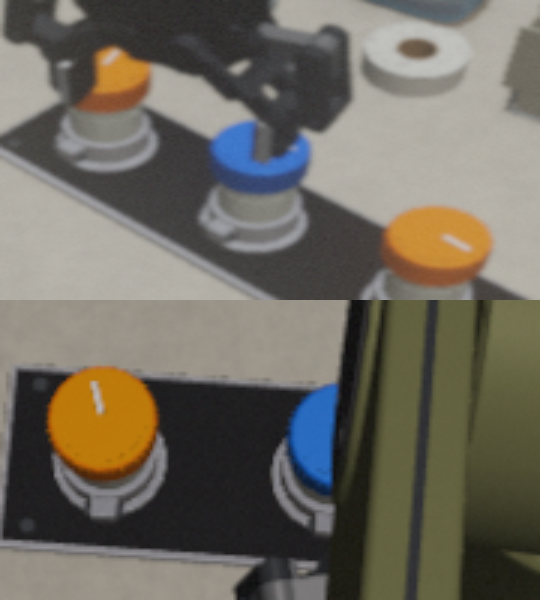

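The gripper is open and well above the jars. The orange lines are unchanged and the blue lid is low.

```bash
python3 -c "
from plant import r
print(r.close_job())"
```

```text
the job is handed in; nothing more can be done
None
```

The blue lid is screwed home against its stop, the gripper has let go, and the job was handed in at about 14 s. I gripped the lid once and turned it clockwise until it stopped. Then I regripped to test it, and the torque rose at once to about 2.6 N m, against about 0.1 N m while it was turning freely.

**Turn:** after the first release, the images showed the white line had turned 194° (3.39 rad). That is right at the low end of the stated 3.4–4.2 rad start, which is why I regripped.

**Height:** the fitted lid height was about 0.093 m, against 0.095 m when home. The fit showed a drop of about 11 mm where 7 mm was expected, so I relied on the torque and not the height.

**Orange lids:** I never touched them. Their line marks look unchanged in the last pictures.

**Last state:** the gripper was open, about 0.24 m up, with under 1 N on the tool. In the final picture the gripper hid the blue lid's line, so its angle was not measured again after the second release.

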